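# Set the plate stage's hydraulic valve to float

### The job

Set the well-plate stage to float: of the three levers on the black deck, take the one with the ball knob and push it away from the robot, past the stiff detent near the end of its swing, until it drops into the float notch at the far end and stays there by itself. Leave the other two levers where they are.

Things in the scene. Friction and masses are not known exactly. Their poses are not given: they have to be found in the camera images.
- lift_lever (a joint): The lever to push: 10 mm steel rod, black 32 mm ball knob centred 120 mm from the pivot. Rad; lean from upright, away from the robot = value - 0.5. Far stop (float notch) at 1.04. Starts at 0 to 0.45. Light friction (2 N at the knob): stays where left up to 0.65; then a spring detent resists with about 10 N and pushes back; past 0.90 it drives the lever on to 1.04 and holds it.
- lift_pivot (a point): Point on the fixed pivot axis of the ball-knob lever, 80 mm above the table. x: level, the way to push (away from the robot); y: pivot axis; z: up. Knob centre: 120 mm*sin(lean) along x, 120 mm*cos(lean) along z. Two grey cheeks (28 mm over both, reaching 53 mm from the pivot) flank the rod, on a 94 x 56 mm valve body. Three valves in a row along y, 88 mm apart, in any order.
- clamp_grip (a point): Centre of the T-bar on the tip of another lever of the same size, not to be moved: a black bar 16 mm thick and 42 mm long across the swing. 120 mm from its own pivot.
- vent_grip (a point): Centre of the straight upright grip on the tip of the third lever, not to be moved: a black cylinder 18 mm thick and 40 mm long along the lever. 120 mm from its own pivot.

How it is judged (in metres and radians):
At the end, for the whole second after the job is handed in: The ball-knob lever rests by itself in the float notch: its joint above 0.97 rad (the far stop is at 1.04) and still; the T-bar and straight-grip levers have their tips within 25 mm of where they were (value of joint lift_lever above 0.97 rad and velocity of joint lift_lever between -0.05 and 0.05 rad/s and distance of each of clamp_grip, vent_grip from where it was at the start of the episode below 0.025 m); the robot touches nothing.
It fails at once if the T-bar lever is moved by more than 25 mm at its tip (distance of clamp_grip from where it was at the start of the episode above 0.025 m).
It fails at once if the straight-grip lever is moved by more than 25 mm at its tip (distance of vent_grip from where it was at the start of the episode above 0.025 m).
It also fails if it takes over 32 s, if anything falls off the work surface, if the arm or the gripper's body presses on something with over 40 N, if the wrist force passes 120 N, or if a joint passes its speed limit or range.

### The arm

A 7-joint arm with a two-finger parallel gripper is mounted at the origin on the work surface. World frame = base frame: x ahead of the robot, y to its left, z up, the work surface at z = 0. Lengths are in mm, angles in rad, forces in N, time in s.
With the tool pointing down it reaches from about 400 to 850 mm from the base axis. Payload 4.4 kg.
Tool frame: the origin (TCP) lies at the very end of the fingers, on their centre line; the grasp point (between the pads) lies 19 mm behind it (hold_point_z is the distance from the TCP to the grasp point, in mm); z points along the fingers, x is the direction in which the jaws open and shut, and the axes are right-handed (so a half turn about z gives the same grasp; the last joint's range is limited). The gripper opens to 94 mm and grips with 3 to 60 N. Pads are 16 mm wide; open, the fingers measure 119 mm over their backs; the gripper's body (75 mm by 177 mm) begins 78 mm behind the grasp point.
Start: joints at [1.107, 0.628, 0.038, 1.517, -0.027, 0.996, -0.02], TCP at [251.833, -599.248, 205.478] pointing down, gripper open.
Joint ranges: [-3.06, 3.06], [-0.37, 2.12], [-1.25, 1.32], [0.18, 2.47], [-1.1, 4.24], [0.23, 1.98], [-2.94, 2.94]. Speed limits (rad/s): [2.57, 2.57, 3.14, 3.14, 3.14, 3.14, 3.14].

### API

Orientations are given as a unit quaternion [w, x, y, z].
In Python, from workcell import sense, grab_frame, job_done, look_for, masks_of, mark_of, hold_point_z gives the robot as it stands. The module is installed in compiled form; this text tells all that it offers.
- The arm moves only by the tool apply_moves, never from a script. Its argument "steps" is a list of rows, each a list of 7 numbers: the turn, a rotation vector about the world's x, y, z in rad, then the shift along the world's x, y, z in cm, then the opening, from -1 (shut) to 1 (fully open). In form: [[wx, wy, wz, x, y, z, hand], ...]. A call has 1 to 10 rows; each row shifts and turns the commanded pose from where the row before left it; what a row does not reach is not made up. A row lasts 1/12 s, in which the tool goes at most 41.7 mm and 7.16 degrees, less where a joint would pass 70% of its speed; a pose out of reach is approached as far as the arm can. A call with a gripper value outside its range is refused whole. The fingers move at their own pace and stop on an object; "grip_force" is the grip in N (left out, the last holds). Time passes only in rows, so rows that do not move let the fingers close. It gives the time, the measured TCP pose, the force and the opening at its end, in the units of the state.
- sense(): the state, without advancing time (a new reading comes with each control period).
- grab_frame(name): name is "scene" or "side" or "wrist"; returns a dict with "image" (400x640x3 uint8, red, green, blue), "fx", "fy", "cx", "cy" (pixels), "extrinsics" (4x4, takes a point from world to camera coordinates). Camera axes: x right, y up, looking along -z (the intrinsics and any distortion apply to the point x, -y, -z); pixel columns grow to the right and rows downward; lengths in mm; the calibration is good to about 2 mm. A picture is of the moment at which its call begins. There is no depth.
- job_done(): hands the job in, once; it reports no verdict.
Trained networks look in a picture, given as the dict that the camera call returned (one of the last four; its "shot" number tells which), for a name from the list of things; names that differ only in an ending like _2 or _b are one class to them, and where a whole thing is asked for, a point or a joint stands for the part that bears it (a point fixed in the world has none). Each returns a list of dicts, best first, with "score" (0 to 1); they miss things now and then, are a little off and sometimes report something else, mostly with a low value. They report only what shows in the picture. A call takes as long as a camera call.
- look_for(picture, target): "bbox" ([left, top, right, bottom] in pixels, round what is visible of it).
- masks_of(picture, target): "mask" (400x640 bool, what is visible of it) and "bbox" ([left, top, right, bottom] in pixels, round what is visible of it).
- mark_of(picture, target): "point" ([column, row] in pixels: a listed point, or the origin of a listed thing).
The state is a dict: "time_s": time; "qpos": joint angles; "dq": joint speeds; "tau": joint torques, N m; "ee_pos": TCP position; "tcp_rot": TCP orientation; "contact_force": force on the tool from outside, world axes, zero at the start; "moment": the same for the moment, N m; "grip_width": finger opening in mm.
Only numpy, scipy, OpenCV 4.12 (cv2) and the standard library are available. Lean on these libraries where they do the work, as an engineer would, in place of code of your own. Each camera call takes 0.05 s, during which the arm holds its last target.

## Working session

There is one attempt and no reset: what is moved stays moved. The work goes in short steps, Python scripts to look and compute and a tool call to move; the robot and the scene stay as the last step left them, time stands still between calls to the robot, and variables do not carry over. Pictures are saved under pics/ and viewed, and the job is handed in when it is done.

Besides the shell and the picture viewer there is one more tool, called after "Call:" as name(argument=value, ...) on one line, values as JSON. apply_moves: Moves the arm, as the interface text tells. Its arguments: {"type":"object","properties":{"steps":{"type":"array"},"grip_force":{"type":"number"}},"required":["steps"]}

```bash
mkdir -p pics
cat > h.py <<'E'
import numpy as np, cv2
from workcell import *
def save(f,n): cv2.imwrite('pics/'+n,f['image'][:,:,::-1])
def P(f):
    K=np.array([[f['fx'],0,f['cx']],[0,f['fy'],f['cy']],[0,0,1.]])
    return K@np.diag([1,-1,-1])@np.array(f['extrinsics'])[:3]
def proj(f,X):
    u=P(f)@np.append(X,1); return u[:2]/u[2]
def tri(fs,ps):
    A=[]
    for f,p in zip(fs,ps):
        M=P(f); A+= [p[0]*M[2]-M[0],p[1]*M[2]-M[1]]
    A=np.array(A); A/=np.linalg.norm(A[:,:3],axis=1)[:,None]
    return np.linalg.lstsq(A[:,:3],-A[:,3],rcond=None)[0]
E
python3 - <<'E'
from h import *
fs={}
for n in ['scene','side']:
    f=grab_frame(n); fs[n]=f; save(f,n+'1.png'); print(n,[k for k in f])
    for t in ['lift_lever','lift_pivot','clamp_grip','vent_grip']:
        print(t,'mark',[(np.round(m['point'],1),round(m['score'],2)) for m in mark_of(f,t)][:3],'box',[(np.round(m['bbox']),round(m['score'],2)) for m in look_for(f,t)][:3])
print(sense())
E
```

```text
scene ['image', 'fx', 'fy', 'cx', 'cy', 'extrinsics', 'shot']Traceback (most recent call last):
  File "<stdin>", line 6, in <module>
ValueError: it knows: clamp_grip, lift_pivot, vent_grip
```

Run:
```python
from h import *
fs={};mk={}
for n in ['scene','side']:
    f=grab_frame(n); fs[n]=f; save(f,n+'2.png')
    for t in ['lift_lever','lift_pivot','clamp_grip','vent_grip']:
        for fn in (mark_of,look_for,masks_of):
            try:
                for m in fn(f,t)[:3]:
                    if fn is mark_of: mk.setdefault((n,t),m['point'])
                    print(n,t,fn.__name__,np.round(m.get('point',m.get('bbox')),1),round(m['score'],2))
            except ValueError as e: print(n,t,fn.__name__,e)
for t in ['lift_pivot','clamp_grip','vent_grip']:
    if ('scene',t) in mk and ('side',t) in mk:
        X=tri([fs['scene'],fs['side']],[mk['scene',t],mk['side',t]])
        print(t,X,proj(fs['scene'],X)-mk['scene',t],proj(fs['side'],X)-mk['side',t])
print(sense())
```

```text
scene lift_lever call it knows: clamp_grip, lift_pivot, vent_grip
scene lift_lever call [293.1 150.5 309.6 194.6] 0.85
scene lift_lever call [292.4 149.8 338.1 248. ] 0.29
scene lift_lever call [291.1 148.1 312.2 194.5] 0.89
scene lift_pivot call [313.3 213.5] 0.71
scene lift_pivot call [295.3 148.5 337.8 246.6] 0.88
scene lift_pivot call [294.6 148.  337.7 246.9] 0.86
scene clamp_grip call [264.1 167.3] 0.56
scene clamp_grip call [253.8 160.7 277.7 221.1] 0.87
scene clamp_grip call [254.1 161.2 275.7 217.6] 0.87
scene vent_grip call [230.8 191.6] 0.77
scene vent_grip call [227.3 183.  238.  236.7] 0.75
scene vent_grip call [227.5 186.5 239.3 236.6] 0.63
side lift_lever call it knows: clamp_grip, lift_pivot, vent_grip
side lift_lever call [340.9 218.3 383.1 254.2] 0.7
side lift_lever call [339.4 220.5 381.8 257.8] 0.88
side lift_pivot call [333.6 263.9] 0.64
side lift_pivot call [304.3 221.7 378.2 297.6] 0.72
side lift_pivot call [302.7 221.2 378.6 297.4] 0.63
side clamp_grip call [369.9 186.5] 0.56
side clamp_grip call [350.1 175.9 378.5 214.6] 0.89
side clamp_grip call [353.  172.9
[... 510 characters left out ...]
9945]
{'time_s': 1.25, 'qpos': array([ 1.10718614,  0.62838722,  0.03852548,  1.51736526, -0.02699702,
        0.99631876, -0.02001344]), 'dq': array([ 0.00183599, -0.00046748, -0.00083938,  0.00095192, -0.00064421,
       -0.00072202,  0.00096778]), 'tau': array([-8.62537399e-04, -5.49592888e+01,  1.14280310e+00, -1.86943585e+01,
       -5.23277430e-02,  1.56956987e-02,  3.18154446e-05]), 'ee_pos': array([ 251.83334212, -599.26448213,  205.49832114]), 'tcp_rot': array([ 2.40855185e-06,  8.32871007e-01, -5.53467149e-01,  2.23745696e-05]), 'contact_force': array([-0.13041781,  0.3831407 , -0.71919162]), 'moment': array([-0.03022011, -0.04696512,  0.0025912 ]), 'grip_width': 93.68070372199433}
```

View pics/scene2.png

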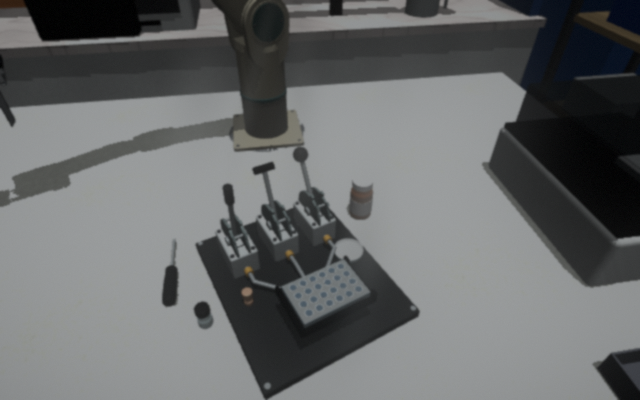

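View pics/side2.png

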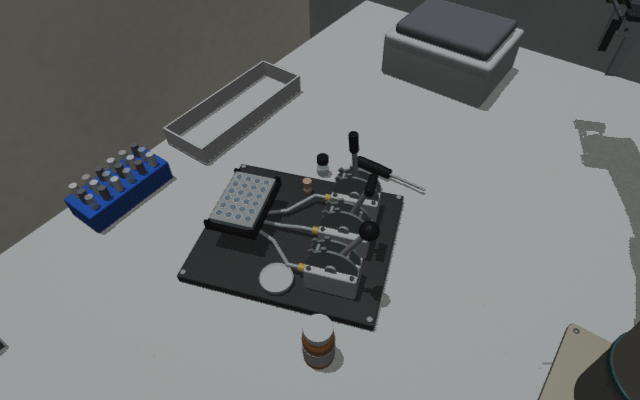

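The knob is at about (301,155) in scene and (369,231) in side. The deck corners show in both views. Next I triangulate the knob, and get the deck yaw from the corners.

Run:
```python
from h import *
a=grab_frame('scene');b=grab_frame('side')
def T(n,p,q):
    X=tri([a,b],[p,q]); print(n,np.round(X,1),'res',np.round(proj(a,X)-p,1),np.round(proj(b,X)-q,1)); return X
A=T('near-y',(200,243),(400,198));B=T('far-y',(267,386),(243,167));C=T('far+y',(415,310),(183,272))
print('yaw',np.degrees(np.arctan2(*(B-A)[1::-1])),np.degrees(np.arctan2(*(C-B)[1::-1]))-90)
for f,n,(x,y) in ((a,'a',(301,155)),(b,'b',(369,231))):
    g=f['image']; s=g[y-25:y+60,x-45:x+45]
    if n=='b': s=g[y-115:y+80,x-85:x+45]
    else: s=g[y-15:y+125,x-85:x+60]
    cv2.imwrite('pics/crop_%s.png'%n,cv2.resize(s,None,fx=4,fy=4,interpolation=cv2.INTER_CUBIC)[:590,:,::-1] if n=='a' else cv2.resize(s,None,fx=3,fy=3,interpolation=cv2.INTER_CUBIC)[:,:,::-1])
    m=masks_of(f,'lift_lever')
    for k in m[:1]:
        dark=k['mask']&(g.max(2)<60); 
        ys,xs=np.nonzero(dark); print(n,len(xs),np.percentile(xs,[2,98]),np.percentile(ys,[2,98]))
print(sense()['time_s'])
T('knob',(301,155),(369,231))
```

```text
near-y [ 475.1 -175.1   19.5] res [-0. -0.] [-0.  0.]
far-y [807.  -53.6  20.1] res [0.6 0.3] [ 0.4 -0.2]
far+y [710.2 219.7  19.4] res [-1.3 -0.2] [-1.3  0.4]
yaw 20.09720014403315 19.50898498680155
b 401 [347. 378.] [221. 252.]
1.45
knob [421.7  54.3 185.1] res [-0.3 -0.1] [-0.3  0.2]
```

```bash
ls -la pics
```

```text
total 1380
drwxr-xr-x 2 agent agent   4096 Dec  7 06:29 .
drwxr-xr-x 3 agent agent   4096 Dec  7 06:27 ..
-rw-r--r-- 1 agent agent 293714 Dec  7 06:29 crop_a.png
-rw-r--r-- 1 agent agent 230672 Dec  7 06:29 crop_b.png
-rw-r--r-- 1 agent agent 291691 Dec  7 06:27 scene1.png
-rw-r--r-- 1 agent agent 291456 Dec  7 06:28 scene2.png
-rw-r--r-- 1 agent agent 285518 Dec  7 06:28 side2.png
```

View pics/crop_a.png

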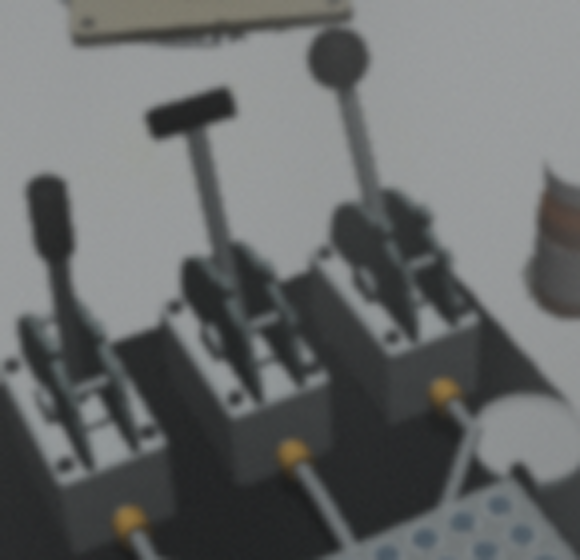

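View pics/crop_b.png

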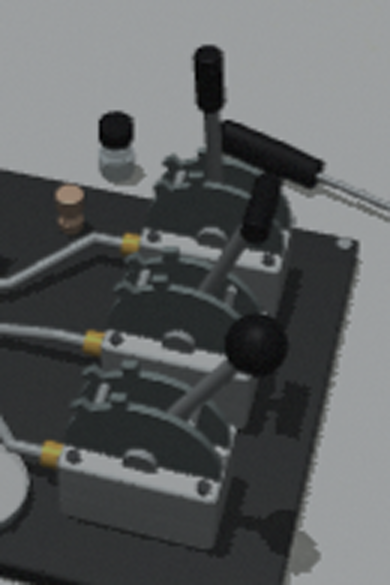

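The knob triangulates to about (422, 54, 185), which puts the lever near value 0. The deck yaw is about 19.8°, so the push direction is d = (0.941, 0.339). The space behind the knob is inside the arm's minimum reach. I will therefore straddle the knob with the jaws open along d and push with the rear finger.

Call:
apply_moves(steps=[[0,0,0,0,0,3,1],[0,0,0,0,0,3,1],[0,0,0.076,1.9,3,0,1],[0,0,0.076,1.9,3,0,1],[0,0,0.076,1.9,3,0,1],[0,0,0.076,1.9,3,0,1],[0,0,0.076,1.9,3,0,1],[0,0,0.076,1.9,3,0,1],[0,0,0.076,1.9,3,0,1],[0,0,0.076,1.9,3,0,1]])

```text
time_s: 2.28
ee_pos: [404.5, -357.8, 265.8]
tcp_rot: [0.0, 0.961, -0.277, 0.0]
contact_force: [0.2, -1.0, 1.0]
grip_width: 94.1
```

Call:
apply_moves(steps=[[0,0,0.076,1.9,3,0,1],[0,0,0.076,1.9,3,0,1],[0,0,0.076,-0.1,3.5,0,1],[0,0,0.076,-0.1,3.5,0,1],[0,0,0.076,-0.1,3.5,0,1],[0,0,0.076,-0.1,3.5,0,1],[0,0,0.076,-0.1,3.5,0,1],[0,0,0.076,-0.1,3.5,0,1],[0,0,0.076,-0.1,3.5,0,1],[0,0,0,0,0,0,1]])

```text
time_s: 3.12
ee_pos: [434.7, -47.2, 266.2]
tcp_rot: [-0.001, 0.998, 0.066, 0.001]
contact_force: [-0.2, 1.1, 0.7]
grip_width: 94.1
```

Call:
apply_moves(steps=[[0,0,0.07,-0.1,3.5,0,1],[0,0,0.07,0,3.5,0,1],[0,0,0.073,0,3.5,0,1],[0,0,0,0,0,0,1],[0,0,0,0,0,0,1]])

```text
time_s: 3.53
ee_pos: [433.9, 52.0, 265.7]
tcp_rot: [-0.0, 0.986, 0.167, 0.0]
contact_force: [0.1, -0.9, 1.1]
grip_width: 93.9
```

Run:
```python
from h import *
s=sense();print(s['ee_pos'],s['tcp_rot'],s['qpos'])
for n in ['wrist','side','scene']:
    f=grab_frame(n); save(f,n+'3.png')
    print(n,'knob pred',proj(f,[421.7,54.3,185.1]),'piv',proj(f,[476,73.5,80]),'piv2',proj(f,[476-.339*20,73.5+.941*20,80]), 'tcp',proj(f,s['ee_pos']))
    for t in ['lift_lever']:
        for m in masks_of(f,t)[:2]: print(n,t,m['bbox'],m['score'])
    for m in mark_of(f,'lift_pivot')[:2]: print(n,m)
```

```text
[433.93638798  52.03822118 265.69477626] [-9.51064845e-05  9.85998981e-01  1.66751082e-01  2.79101031e-04] [ 0.22339889  0.2760683  -0.51571288  1.98368474  0.16926639  0.92262758
 -0.04358839]
wrist knob pred [309.10852592 199.62298633] piv [361.7821312  176.82649516] piv2 [362.15376732 159.687835  ] tcp [322.07073496 242.6366391 ]
wrist lift_lever [290.7, 178.8, 368.7, 219.9] 0.9
wrist {'point': [362.1, 177.4], 'score': 0.72}
side knob pred [368.70788215 231.24159365] piv [331.59104988 261.7525778 ] piv2 [328.44434076 271.28557643] tcp [366.04174084 190.57168097]
side lift_lever [344.3, 222.4, 382.4, 252.8] 0.68
side {'point': [334.9, 259.8], 'score': 0.6}
scene knob pred [300.72480129 154.86840303] piv [314.44650383 209.54897682] piv2 [322.63593783 206.50333433] tcp [299.20685857 123.15318685]
scene lift_lever [294.4, 147.4, 311.2, 195.4] 0.68
scene {'point': [313.8, 209.1], 'score': 0.93}
```

View pics/wrist3.png

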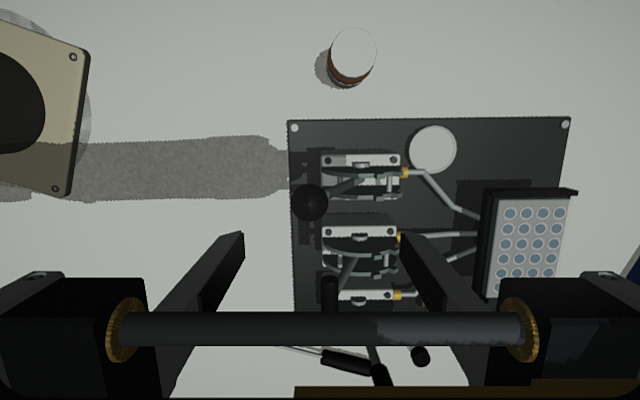

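View pics/side3.png

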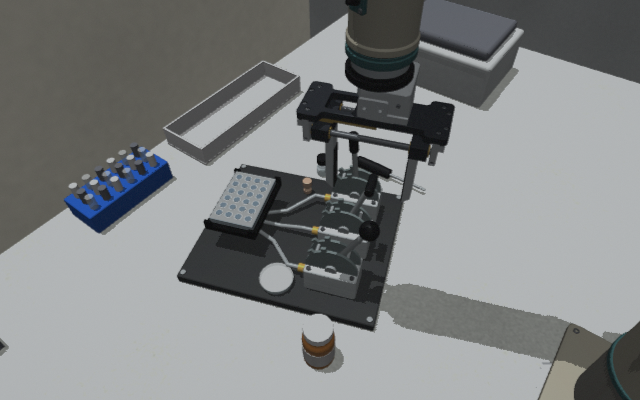

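The wrist view shows the knob at (310,202), where I predicted (309,200), and the pivot agrees too. I'll shift 5–6 mm sideways, then descend around the knob.

Call:
apply_moves(steps=[[0,0,0,-0.2,0.6,0,1],[0,0,0.01,0,0,0,1],[0,0,0,0,0,-3,1],[0,0,0,0,0,-3,1],[0,0,0,0,0,-2.8,1],[0,0,0,0,0,0,1],[0,0,0,0,0,0,1]])

```text
time_s: 4.57
ee_pos: [431.0, 57.0, 177.0]
tcp_rot: [-0.0, 0.985, 0.171, -0.001]
contact_force: [-0.3, -0.6, 1.3]
grip_width: 94.2
```

Run:
```python
from h import *
s=sense();print(s['ee_pos'],s['tcp_rot'],s['contact_force'])
for n in ['wrist','side']:
    f=grab_frame(n); save(f,n+'4.png')
    im=f['image'][:,:,::-1]
    if n=='side': im=cv2.resize(im[80:330,230:480],None,fx=2.3,fy=2.3); cv2.imwrite('pics/side4c.png',im)
```

```text
[430.95003747  56.97643693 177.0406581 ] [-2.39729075e-04  9.85316040e-01  1.70734111e-01 -1.45179586e-03] [-0.29784976 -0.64117422  1.26655603]
```

View pics/wrist4.png

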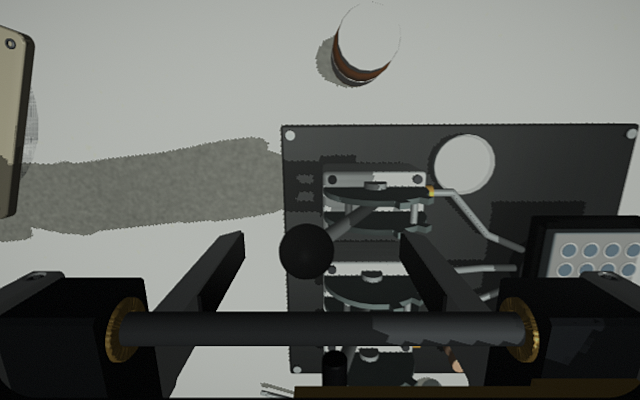

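View pics/side4c.png

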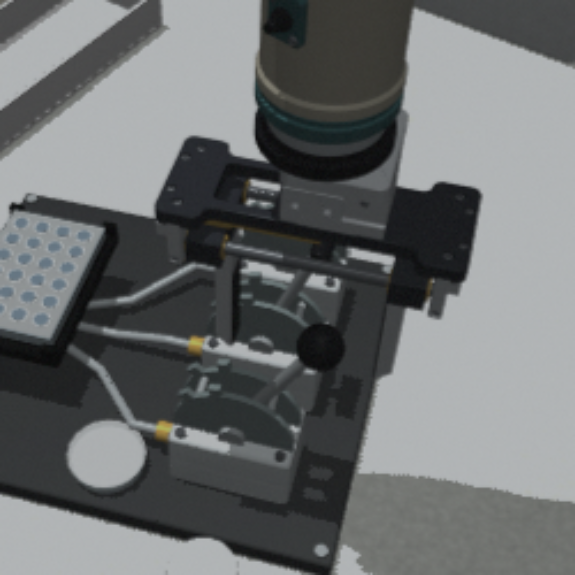

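The ball sits between the fingers, aligned with their centre line: in the wrist view the ball is at (306,251) and the fingertips are at about (240,235) and (405,235). Now I push along d.

Call:
apply_moves(steps=[[0,0,0,1.4,0.5,0,1],[0,0,0,1.4,0.5,0,1],[0,0,0,1.4,0.5,0,1],[0,0,0,1.4,0.5,0,1],[0,0,0,1.4,0.5,0,1],[0,0,0,1.4,0.5,0,1],[0,0,0,0,0,0,1]])

```text
time_s: 5.25
ee_pos: [519.1, 87.9, 179.5]
tcp_rot: [-0.0, 0.985, 0.17, 0.003]
contact_force: [-0.1, 0.6, 0.2]
grip_width: 94.4
```

Run:
```python
from h import *
s=sense();print(s['ee_pos'],s['contact_force'])
f=grab_frame('wrist'); save(f,'wrist5.png')
```

```text
[519.06952194  87.89965912 179.47146576] [-0.14422838  0.63039298  0.18432404]
```

View pics/wrist5.png

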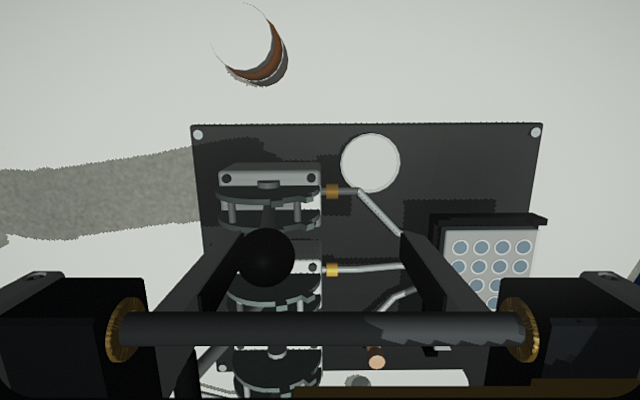

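The knob is riding on the rear finger at (265,257), with the lever about 70 mm along. Next I push through the detent.

Call:
apply_moves(steps=[[0,0,0,0.95,0.34,0,1],[0,0,0,0.95,0.34,0,1],[0,0,0,0.95,0.34,0,1],[0,0,0,0.7,0.25,0,1],[0,0,0,0,0,0,1]])

```text
time_s: 5.72
ee_pos: [550.1, 99.0, 177.4]
tcp_rot: [0.0, 0.985, 0.17, -0.001]
contact_force: [1.2, 0.4, -0.2]
grip_width: 94.0
```

Run:
```python
from h import *
s=sense();print(s['ee_pos'],s['contact_force'])
f=grab_frame('wrist'); save(f,'wrist6.png')
```

```text
[550.05748234  98.96173509 177.3798375 ] [ 1.15566922  0.43218758 -0.1610792 ]
```

View pics/wrist6.png

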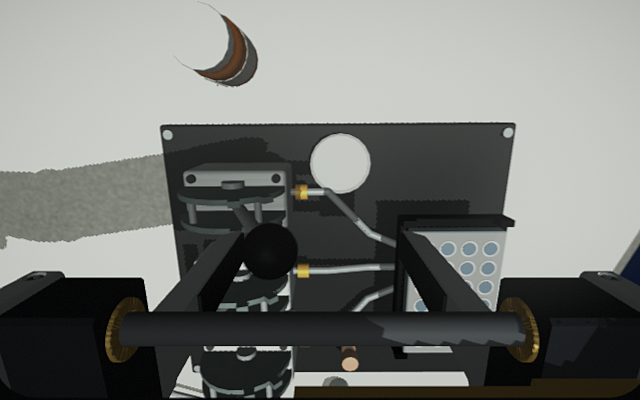

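Call:
apply_moves(steps=[[0,0,0,0.5,0.18,0,1],[0,0,0,0.3,0.1,0,1],[0,0,0,0,0,0,1]])

```text
time_s: 6.02
ee_pos: [560.8, 102.8, 178.3]
tcp_rot: [-0.0, 0.985, 0.17, 0.001]
contact_force: [0.2, 0.0, -0.6]
grip_width: 94.0
```

Run:
```python
from h import *
s=sense();print(s['ee_pos'],s['contact_force'])
f=grab_frame('wrist'); save(f,'wrist7.png'); g=grab_frame('side')
d=np.array([.941,.339,0]);p=np.array([476,73.7,80])
for v in (.8,.9,1.0,1.04):
    X=p+120*np.sin(v-.5)*d+[0,0,120*np.cos(v-.5)]; print(v,proj(f,X),proj(g,X))
for n,h in (('w',f),('s',g)):
    m=masks_of(h,'lift_lever')
    for k in m[:1]: print(n,k['bbox'],k['score'])
cv2.imwrite('pics/side7.png',cv2.resize(g['image'][80:330,230:480,::-1],None,fx=2.3,fy=2.3))
```

```text
[560.79835703 102.75660801 178.34065346] [ 0.23629274  0.00793559 -0.64224689]
0.8 [224.88901027 251.95874549] [309.82057302 214.34413129]
0.9 [246.81306657 248.88833688] [302.94888114 214.54466804]
1.0 [267.2912637  245.21646914] [296.4974467  215.25922261]
1.04 [274.98046393 243.61106827] [294.05106712 215.68430742]
w [222.0, 203.2, 300.7, 272.7] 0.85
s [284.8, 204.5, 322.9, 249.1] 0.67
```

View pics/wrist7.png

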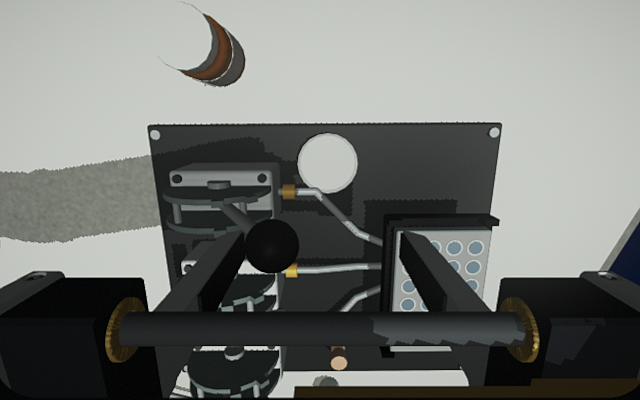

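View pics/side7.png

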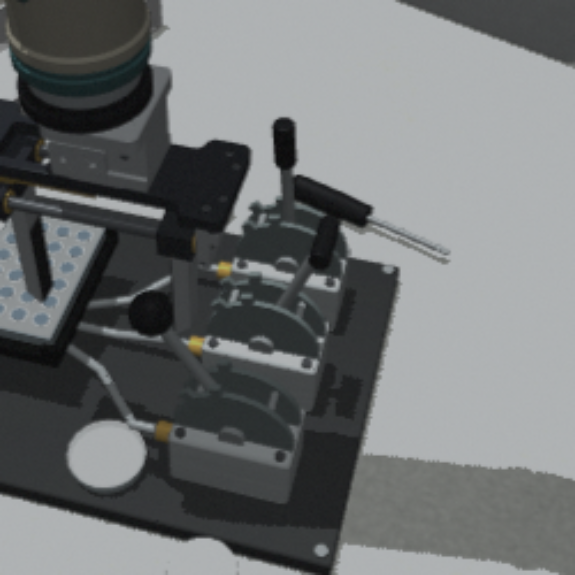

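The ball is at (272,246) in the wrist view. The model puts 1.0 at (267,245) and 1.04 at (275,244), so it is in the notch with no contact force. I'll back off and lift.

Call:
apply_moves(steps=[[0,0,0,-1,-0.36,0,1],[0,0,0,-0.5,-0.18,0,1],[0,0,0,0,0,2,1],[0,0,0,0,0,3,1],[0,0,0,0,0,3,1],[0,0,0,0,0,2,1],[0,0,0,0,0,0,1],[0,0,0,0,0,0,1],[0,0,0,0,0,0,1]])

```text
time_s: 6.97
ee_pos: [543.6, 96.4, 276.6]
tcp_rot: [0.0, 0.985, 0.17, -0.001]
contact_force: [0.4, 0.9, 0.2]
grip_width: 94.3
```

Run:
```python
from h import *
s=sense();print(s['ee_pos'],s['contact_force'],s['dq'].round(3))
f=grab_frame('wrist'); g=grab_frame('side'); c=grab_frame('scene')
save(f,'wrist8.png')
d=np.array([.941,.339,0]);p=np.array([476,73.7,80])
for v in (.8,.9,1.0,1.04):
    X=p+120*np.sin(v-.5)*d+[0,0,120*np.cos(v-.5)]; print(v,proj(f,X),proj(g,X),proj(c,X))
for t in ('clamp_grip','vent_grip'):
    for n,h in (('side',g),('scene',c)):print(t,n,[m['point'] for m in mark_of(h,t)[:1]])
cv2.imwrite('pics/side8.png',cv2.resize(g['image'][80:330,230:480,::-1],None,fx=2.3,fy=2.3))
cv2.imwrite('pics/scene8.png',cv2.resize(c['image'][120:270,200:400,::-1],None,fx=4,fy=4)[:600])
```

```text
[543.58383044  96.43310643 276.60007156] [0.35892225 0.88008326 0.18297894] [-0.002  0.018  0.004  0.008  0.     0.002  0.001]
0.8 [280.22767036 204.58081932] [309.82057302 214.34413129] [323.29656934 175.05447526]
0.9 [293.80354366 203.27246894] [302.94888114 214.54466804] [326.27659734 179.98801125]
1.0 [306.52489367 201.68120377] [296.4974467  215.25922261] [329.15688324 185.31507996]
1.04 [311.32372109 200.9760113 ] [294.05106712 215.68430742] [330.27150469 187.54072238]
clamp_grip side [[371.5, 187.8]]
clamp_grip scene [[267.5, 165.6]]
vent_grip side [[353.9, 140.6]]
vent_grip scene [[232.7, 194.0]]
```

View pics/wrist8.png

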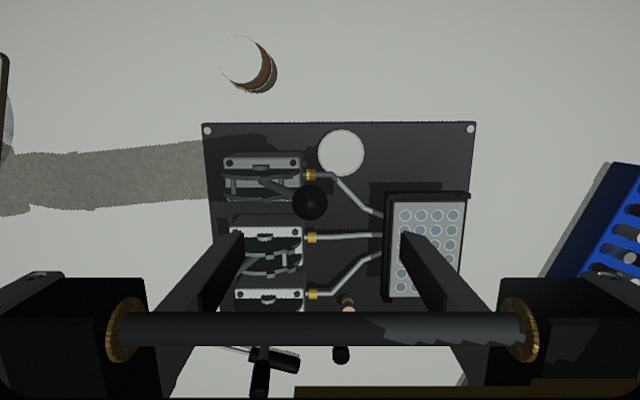

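View pics/side8.png

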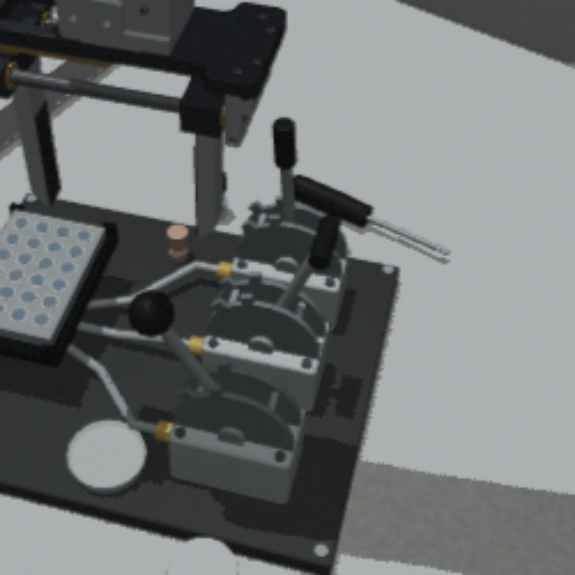

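View pics/scene8.png

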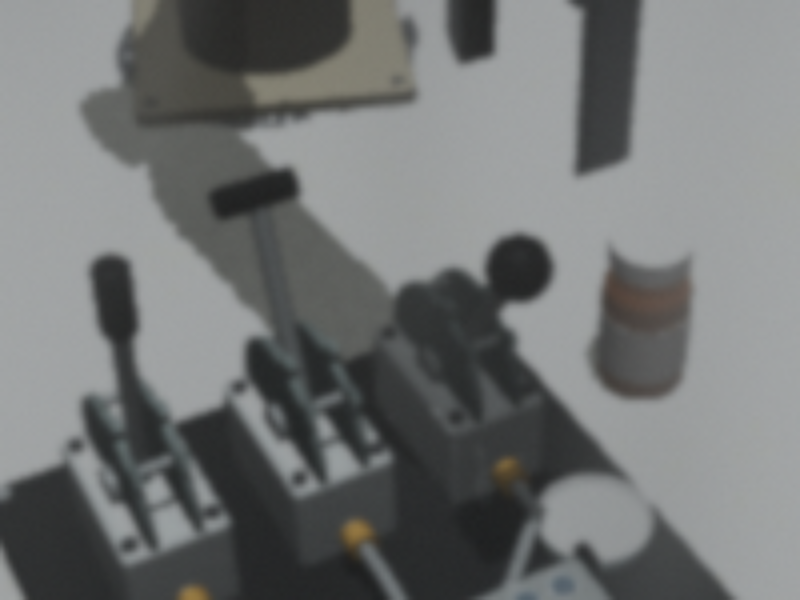

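The knob centre reads (310,202) in wrist, (296,216) in side and (330,187) in scene. All three fit a value of about 1.01–1.04 with the robot clear. The other two levers look unchanged. Handing in.

```bash
python3 -c "
from workcell import *
print(job_done())"
```

```text
the job is handed in; nothing more can be done
None
```

The ball-knob lever is in the float notch and stays there by itself. I handed the job in at about 7 s of the 32 s allowed; it gave no verdict.

I lowered the open gripper over the knob with its jaws along the swing. The rear finger then pushed the lever through the detent, and I backed off and lifted about 100 mm clear.

**Lever position:** after the release the knob sat where a joint value of about 1.01–1.04 predicts in all three cameras (0.97 is needed). I worked these values out from the pictures; there is no direct joint reading.

**Contact:** the force readings between moves, including after the release, were within about 1.5 N, so effectively zero. I took no readings during the push itself.

**Other levers:** the T-bar and straight-grip levers look unmoved. Their detected tip marks shifted by 1–4 px from the first look, which I put down to detector noise because they match the first view in the pictures. No check failed.

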